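# Count to the third gap of the divider rack and push the match box in

## Task

With a closed gripper, run a fingertip along the metal rail of the small wooden divider rack, starting at the end with the red knob and counting gaps: touch the rail over the first, the second and then the third gap in that order, and leave the rail over the fourth gap alone. Then, with the fingers only pushing, slide the match box that lies in front of the rack along the worktop and lengthwise into that third gap until its end meets the back of the rack. Never lift or tip the box, and leave the second match box in the rack and the things standing round about where they are.

Things in the scene. Friction and masses are not known exactly. Their poses are not given: they have to be found in the camera images.
- rack: Fixed wooden divider rack, 266 mm long (y), 52 mm deep (x), open to its -x side. Origin on the worktop under its centre; +x to its back, +y to its left end as one faces the open side. Four gaps 50 mm wide, no floor, centred at y = +84, +28, -28, -84 mm, between 6 mm dividers (28 mm high, front edge at x = -25 mm) and 24 mm end blocks (34 mm high). A rail crosses over the mouths.
- rack_back (a point): Middle of the inner face of the rack's back wall (rack x = +21 mm, y = 0), 17 mm above the worktop. The gaps are 46 mm deep from their front to this face. Behind the rack stands a microwave oven, 300 mm high, its front at about world x = 0.555 m (y from -0.38 to 0.12 m); a cooker with a pan lid up to 200 mm high stands left of y = 0.25 m: keep the wrist clear of both.
- rail_1: Stretch of the metal rail over the gap at rack y = 84 mm (number 1 from the rack's left, +y, end, whichever knob is there); fixed, 56 mm long along rack y, 12 mm thick, at rack x = -18 mm. Origin on its axis at mid length, 34 mm above the worktop; rail top 40 mm, underside 28 mm above it. Over each divider the rail has a tapered brass bead 8 mm long, 2 mm proud.
- rail_2: Stretch of the metal rail over the gap at rack y = 28 mm (number 2 from the rack's left, +y, end, whichever knob is there); fixed, 56 mm long along rack y, 12 mm thick, at rack x = -18 mm. Origin on its axis at mid length, 34 mm above the worktop; rail top 40 mm, underside 28 mm above it. Over each divider the rail has a tapered brass bead 8 mm long, 2 mm proud.
- rail_3: Stretch of the metal rail over the gap at rack y = -28 mm (number 3 from the rack's left, +y, end, whichever knob is there); fixed, 56 mm long along rack y, 12 mm thick, at rack x = -18 mm. Origin on its axis at mid length, 34 mm above the worktop; rail top 40 mm, underside 28 mm above it. Over each divider the rail has a tapered brass bead 8 mm long, 2 mm proud.
- rail_4: Stretch of the metal rail over the gap at rack y = -84 mm (number 4 from the rack's left, +y, end, whichever knob is there); fixed, 56 mm long along rack y, 12 mm thick, at rack x = -18 mm. Origin on its axis at mid length, 34 mm above the worktop; rail top 40 mm, underside 28 mm above it. Over each divider the rail has a tapered brass bead 8 mm long, 2 mm proud.
- knob_red: Red knob, 20 mm in diameter and 20 mm high, fixed on top of one end block of the rack (rack x = +5 mm, y = +121 or -121 mm); marks the end where counting starts; which end it is varies. Origin at its underside, 34 mm above the worktop.
- knob_dark: Black knob of the same form on the other end block.
- matches: The match box to push: red, 40 mm wide (its x), 58 mm long (its y), 17 mm high, some 40 g, lying flat and loose on the worktop in front of the rack, long axis roughly (within about 20 degrees) along the rack's x. Origin at the centre of its underside. Fully home, 12 mm of it stands out of the gap in front and its origin lies at rack x = -8 mm.
- spare_matches: A second match box of the same kind, loose, already home in the gap at rack y = -84 mm. Leave it.
- mug: Loose bystander: white mug with blue dots, 93 mm high, origin under its centre.
- pepper_mill: Loose bystander: brown wooden pepper mill, 58 mm across, 170 mm high, origin under its centre.
- canister: Loose bystander: cream canister with wooden lid, 97 mm across, 130 mm high, origin under its centre.
- jar: Loose bystander: spice jar with brown cap, 41 mm across, 105 mm high, origin under its centre.
- tin: Loose bystander: food tin, 75 mm across, 110 mm high, origin under its centre.
- onion: Loose bystander: red onion, 84 mm across, origin under its centre.
Mind the look-alikes: they are no part of the job. What is shaped like the matches but black or turquoise is not meant.

How it is judged:
On the way, in this order (a step that is already met when the one before it is completed fails the run):
1. fingers touch the rail over the first gap from the red knob, the match box still outside the rack (((y of knob_red in the frame of rack above 0 m and contact force between the fingers and rail_1 above 0.5 N) or (y of knob_red in the frame of rack below 0 m and contact force between the fingers and rail_4 above 0.5 N)) and x of matches in the frame of rack below -0.05 m), for 0.05 s.
2. then the rail over the second gap, box still outside (((y of knob_red in the frame of rack above 0 m and contact force between the fingers and rail_2 above 0.5 N) or (y of knob_red in the frame of rack below 0 m and contact force between the fingers and rail_3 above 0.5 N)) and x of matches in the frame of rack below -0.05 m), for 0.05 s.
3. then the rail over the third gap, box still outside (((y of knob_red in the frame of rack above 0 m and contact force between the fingers and rail_3 above 0.5 N) or (y of knob_red in the frame of rack below 0 m and contact force between the fingers and rail_2 above 0.5 N)) and x of matches in the frame of rack below -0.05 m), for 0.05 s.
4. the match box is home in the third gap from the red knob (x of matches in the frame of rack between -0.014 and 0 m and ((y of knob_red in the frame of rack above 0 m and y of matches in the frame of rack between -0.04 and -0.016 m) or (y of knob_red in the frame of rack below 0 m and y of matches in the frame of rack between 0.016 and 0.04 m)) and height (world z) of matches between -0.006 and 0.006 m and angle between matches's own z axis and vertical below 0.1 rad and angle between the y axis of matches and the x axis of rack, either way round below 0.25 rad), for 0.2 s.
At the end, for the whole second after the job is handed in: The match box lies flat and at rest on the worktop in the third gap from the red knob, lengthwise (within 0.25 rad), its inner end within 6 mm of the back wall, its centre within 12 mm of the gap's middle (all of step 4 and linear speed of matches below 0.01 m/s); the robot touches nothing.
It fails at once if the match box is lifted off the worktop (more than 10 mm) or tipped (more than 0.35 rad) (height (world z) of matches above 0.01 m or angle between matches's own z axis and vertical above 0.35 rad).
It fails at once if fingers touch the rail over the fourth gap ((y of knob_red in the frame of rack above 0 m and contact force between the fingers and rail_4 above 1 N) or (y of knob_red in the frame of rack below 0 m and contact force between the fingers and rail_1 above 1 N)).
It fails at once if the second match box is moved more than 12 mm (distance of spare_matches from where it was at the start of the episode above 0.012 m).
It fails at once if the mug, pepper mill, canister, jar, tin or onion is moved more than 20 mm (onion 30 mm) (distance of any of mug, pepper_mill, canister, jar, tin from where it was at the start of the episode above 0.02 m or distance of onion from where it was at the start of the episode above 0.03 m).
It also fails if it takes over 72 s, if anything falls off the work surface, if the arm or the gripper's body presses on something with over 40 N, if the wrist force passes 120 N, or if a joint passes its speed limit or range.

## Robot

A 6-joint arm with a two-finger parallel gripper is mounted at the origin on a cart in front of the work surface, level with it; the furniture and walls round the work are solid. World frame = base frame: x ahead of the robot, y to its left, z up, the work surface at z = 0. Lengths are in m, angles in rad, forces in N, time in s.
With the tool pointing down it reaches from about 0.325 to 0.775 m from the base axis. Payload 5.5 kg.
Tool frame: the origin (TCP) lies between the finger pads; the fingertips stand 8 mm ahead of it and the grasp point (between the pads) lies 11 mm behind it (tcp_to_tips is the distance from the TCP to the fingertips, in m); z points along the fingers, y is the line along which they close (so a half turn about z gives the same grasp; the last joint's range is limited). The gripper opens to 88 mm and grips with 3 to 60 N. Pads are 20 mm wide; open, the fingers measure 115 mm over their backs; the gripper's body (75 mm by 178 mm) begins 61 mm behind the grasp point.
Start: joints at [1.214, 0.091, 1.231, -0, 1.82, -0.057], TCP at [0.177, 0.573, 0.231] pointing down, gripper open.
Joint ranges: [-2.87, 2.87], [-0.86, 2.18], [0.17, 2.46], [-1.51, 4.65], [0.06, 2.69], [-2.65, 2.65]. Speed limits (rad/s): [2.57, 2.57, 3.01, 3.14, 3.14, 3.14].

## Interface

Orientations are given as a unit quaternion [w, x, y, z].
In Python, from bench import * gives the robot as it stands. Calls block until the motion is done:
- move_to(position, orientation): joint-space move of the TCP to a pose.
- move_l(position, speed=0.15, orientation=None): straight line of the TCP; orientation=None keeps the orientation; speed is the mean speed in m/s.
- movej(angles): joint-space move.
- gripper_open() and close(): open the fingers fully, or close them until they stop; the grip force is fixed at half the most.
- hold(seconds).
- inverse_kinematics(position, orientation): joint angles nearest the present ones, or None.
- state(): the state.
- get_image(name): name is "scene" or "top" or "wrist"; returns a dict with "frame" (384x512x3 uint8, blue, green, red), "depth" (384x512 float32, m along the optical axis (not along the pixel's ray), 0 where there is no reading), "camera_matrix" (3x3 intrinsics, pixels), "k1" (the pictures are not rectified: a ray, as slopes to the right and down, at radius r is drawn at 1 + k1 r^2 times it, then the intrinsics apply), "view" (4x4, takes a point from world to camera coordinates). Camera axes: x right, y up, looking along -z (the intrinsics and any distortion apply to the point x, -y, -z); pixel columns grow to the right and rows downward; lengths in m; the calibration is good to about 2 mm. A picture is of the moment at which its call begins.
A pose or a line that the arm cannot do raises IKError and nothing moves.
- job_done(): hands the job in; it is judged then, once.
The state is a dict: "time": time; "joint_pos": joint angles; "dq": joint speeds; "joint_torque": joint torques, N m; "ee_pos": TCP position; "ee_rot": TCP orientation; "ft_force": force on the tool from outside, world axes, zero at the start; "moment": the same for the moment, N m; "finger_gap": finger opening in m; "finger_force": force on a finger pad.
Only numpy, scipy, OpenCV 4.12 (cv2) and the standard library are available. Lean on these libraries where they do the work, as an engineer would, in place of code of your own. Each camera call takes 0.05 s, during which the arm holds its last target. There are 200 camera calls.

## Working session

There is one attempt and no reset: what is moved stays moved. The work goes in short steps, each a Python script; the robot and the scene stay as the last script left them, time stands still between calls to the robot, and variables do not carry over. Pictures are saved under pics/ and viewed, at most 10 in all, crops included, and the job is handed in when it is done.

```bash
ls; mkdir -p pics; cat > h.py <<'E'
from bench import *
import numpy as np, cv2
def snap(n,f):
    im=get_image(n); cv2.imwrite('pics/'+f+'.png',im['frame']); np.save('pics/'+f+'.npy',im,allow_pickle=True); return im
def load(f): return np.load('pics/'+f+'.npy',allow_pickle=True).item()
def rays(im,uv):
    K=np.array(im['camera_matrix'],float); V=np.array(im['view']); k=im['k1']
    d=(np.atleast_2d(uv).astype(float)-K[[0,1],[2,2]])/K[[0,1],[0,1]]
    s=d.copy()
    for _ in range(30): s=d/(1+k*(s**2).sum(1,keepdims=True))
    c=np.c_[s[:,0],-s[:,1],-np.ones(len(s))]
    R=V[:3,:3]; return -R.T@V[:3,3], c@R
def onplane(im,uv,z):
    o,d=rays(im,uv); return o+d*((z-o[2])/d[:,2])[:,None]
def bydepth(im,uv):
    uv=np.atleast_2d(uv); o,d=rays(im,uv); z=im['depth'][uv[:,1].astype(int),uv[:,0].astype(int)]; return o+d*z[:,None]
def tri(a,ua,b,ub):
    o1,d1=rays(a,ua);o2,d2=rays(b,ub);d1=d1[0];d2=d2[0]
    t=np.linalg.lstsq(np.c_[d1,-d2],o2-o1,rcond=None)[0]
    p,q=o1+t[0]*d1,o2+t[1]*d2; return (p+q)/2,np.linalg.norm(p-q)
E
python3 - <<'E'
from h import *
a=snap('scene','s1');b=snap('top','t1')
for i in(a,b): print(i['camera_matrix'],i['k1'],np.round(i['view'],3))
cv2.imwrite('pics/st.png',np.hstack([cv2.resize(a['frame'],(400,300)),cv2.resize(b['frame'],(400,300))]))
print(state())
E
```

```text
pics
[[387.10857846   0.         258.75971709]
 [  0.         387.10857846 195.36143568]
 [  0.           0.           1.        ]] -0.13144292434455448 [[ 0.442 -0.897 -0.023 -0.346]
 [ 0.559  0.255  0.789 -0.243]
 [-0.702 -0.361  0.614 -0.982]
 [ 0.     0.     0.     1.   ]]
[[476.984374     0.         258.47449884]
 [  0.         476.984374   187.22048874]
 [  0.           0.           1.        ]] 0.036935797452157026 [[-0.508 -0.861 -0.003  0.062]
 [ 0.828 -0.49   0.274 -0.454]
 [-0.238  0.137  0.962 -1.537]
 [ 0.     0.     0.     1.   ]]
{'time': 0.1, 'joint_pos': array([ 1.21431003e+00,  9.17615734e-02,  1.23177118e+00,  4.03186989e-06,
        1.81980213e+00, -5.66953615e-02]), 'dq': array([-0.00105034, -0.00027643, -0.00066208, -0.00041503, -0.00070923,
        0.00113333]), 'joint_torque': array([ 2.06961959e-03, -4.47856271e+01, -4.07570386e+01,  6.98650978e-02,
        2.84222688e-02, -1.29461687e-04]), 'ee_pos': array([0.17710001, 0.57299786, 0.22962989]), 'ee_rot': array([-1.80598859e-04,  1.49334226e-01,  9.88786393e-01, -8.52187156e-04]), 'ft_force': array([-0.28871294,  0.56609568,  0.34127609]), 'moment': array([ 0.05294743, -0.00510529,  0.01442382]), 'finger_force': 0.0, 'finger_gap': 0.08789388217299571}
```

View pics/s1.png

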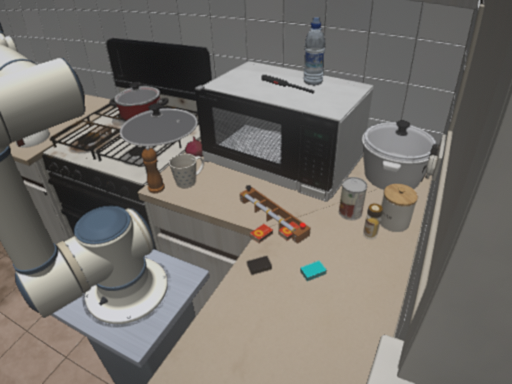

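View pics/t1.png

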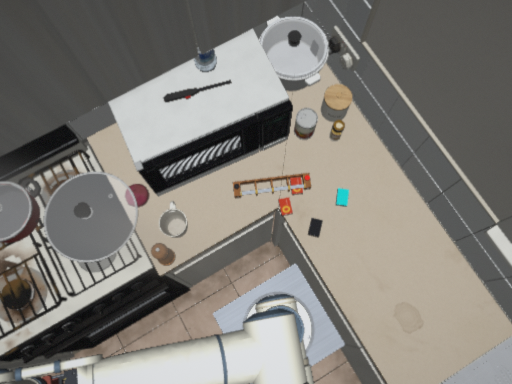

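Scene view: rack at about (275,212), mug (185,170), target red box (262,232), spare in the rack (288,230). Top view: rack (272,186), red box (286,207). The red knob seems to be at the right end, about (307,179). I'll enlarge to confirm.

```bash
python3 - <<'E'
from h import *
a=load('s1')['frame'][180:245,225:320];b=load('t1')['frame'][160:225,225:320]
cv2.imwrite('pics/z.png',np.vstack([cv2.resize(x,None,fx=4.4,fy=4.4,interpolation=cv2.INTER_CUBIC) for x in(a,b)]))
E
```

```text
(no output)
```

View pics/z.png

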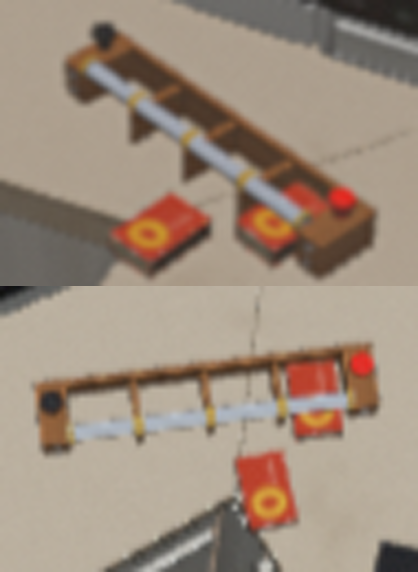

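The enlargement shows the red knob at the rack's right (-y) end, so the first gap is rail_4 (it holds the spare) and the target gap is rack y=+28 (rail_2). The box is close to the inner corner of the worktop edge (zoom about (225,500)), so I'll measure that too.

```bash
python3 - <<'E'
from h import *
a=load('s1');b=load('t1')
T=lambda x,y:(225+x/4.4-.4,160+(y-286)/4.4-.4)
S=lambda x,y:(225+x/4.4-.4,180+y/4.4-.4)
print('redknob',tri(b,[T(362,363)],a,[S(343,197)]));print('dark',tri(b,[T(51,402)],a,[S(104,33)]))
print('beads t on z=.034',onplane(b,[T(70,433),T(139,424),T(210,415),T(282,407),T(350,400)],.036).round(4))
print('beads s',onplane(a,[S(89,65),S(135,100),S(189,137),S(245,177)],.036).round(4))
print('box corners top',onplane(b,[T(236,460),T(283,451),T(298,516),T(249,529)],.017).round(4))
print('box corners scene',onplane(a,[S(108,231),S(172,191),S(211,217),S(150,264)],.017).round(4))
print('edge',onplane(b,[T(225,500),T(180,530),T(270,560),(165,272),(200,255),(300,265)],0).round(3))
print('bystanders',onplane(b,[(172,225),(160,255),(343,197),(315,227),(137,195),(306,123)],0.05).round(3))
print(bydepth(b,[(288,207),(272,210),(297,190)]))
E
```

```text
redknob (array([ 0.37275994, -0.34035515,  0.0497681 ]), np.float64(0.001687265670681542))
dark (array([ 0.46865301, -0.11778103,  0.04735918]), np.float64(0.0014868772308158735))
beads t on z=.034 [[ 0.4421 -0.1186  0.036 ]
 [ 0.4212 -0.1682  0.036 ]
 [ 0.3994 -0.2193  0.036 ]
 [ 0.3765 -0.2706  0.036 ]
 [ 0.3545 -0.319   0.036 ]]
beads s [[ 0.4439 -0.1187  0.036 ]
 [ 0.4217 -0.167   0.036 ]
 [ 0.4011 -0.2185  0.036 ]
 [ 0.3794 -0.2698  0.036 ]]
box corners top [[ 0.3622 -0.2211  0.017 ]
 [ 0.3497 -0.2564  0.017 ]
 [ 0.2995 -0.2392  0.017 ]
 [ 0.31   -0.2012  0.017 ]]
box corners scene [[ 0.3125 -0.2012  0.017 ]
 [ 0.3655 -0.2224  0.017 ]
 [ 0.3531 -0.257   0.017 ]
 [ 0.2964 -0.2399  0.017 ]]
edge [[ 0.342 -0.2    0.   ]
 [ 0.34  -0.157  0.   ]
 [ 0.284 -0.205  0.   ]
 [ 0.344  0.229 -0.   ]
 [ 0.334  0.102  0.   ]
 [ 0.135 -0.169  0.   ]]
bystanders [[ 0.459  0.133  0.05 ]
 [ 0.391  0.212  0.05 ]
 [ 0.251 -0.407  0.05 ]
 [ 0.213 -0.271  0.05 ]
 [ 0.61   0.186  0.05 ]
 [ 0.542 -0.443  0.05 ]]
[[ 0.3217663  -0.23564576  0.01570309]
 [ 0.34380735 -0.18559879 -0.00150223]
 [ 0.35735286 -0.29388534  0.01579828]]
```

Checks agree: knob spacing is 242.4 mm (expected 242), knob centres are about 48 mm high, and the beads match the prediction within about 1 mm. Rack yaw is -23.3°. The box is about 3° off the rack axis, at rack (-77,-36) mm. Next I'll touch the rail, hopping over the beads.

```bash
cat >> h.py <<'E'
C=np.array([.4161,-.2271]); X=np.array([.9184,-.3956]); Y=np.array([.3956,.9184])
Q=[0,.2019,.9794,0]
def W(x,y,z): return [*(C+x*X+y*Y),z]      # rack frame -> world
def Rk(p): d=np.asarray(p)[:2]-C; return np.array([d@X,d@Y])
E
python3 - <<'E'
from h import *
close()
p=state()['ee_pos']
move_l([p[0],p[1],.33],.25)
move_l([.16,.41,.33],.25)
q=inverse_kinematics(W(-.018,-.084,.25),Q); print(q)
move_to(W(-.018,-.084,.33),Q); move_l(W(-.018,-.084,.2),.2)
s=state();print(s['time'],s['ee_pos'],s['joint_pos'],s['finger_gap'],s['ft_force'])
im=snap('wrist','w1')
E
```

```text
[-7.53597003e-01 -2.48568533e-01  1.51844036e+00 -4.44089210e-16
  1.87172083e+00 -1.91779588e+00]
6.2083 [ 0.36675059 -0.29724244  0.20141211] [-7.53198845e-01 -2.60752661e-01  1.61466785e+00  2.63632141e-05
  1.78578936e+00 -1.91775661e+00] 0.00038298662671164307 [ 0.21410863 -0.11526495  0.30643761]
```

View pics/w1.png

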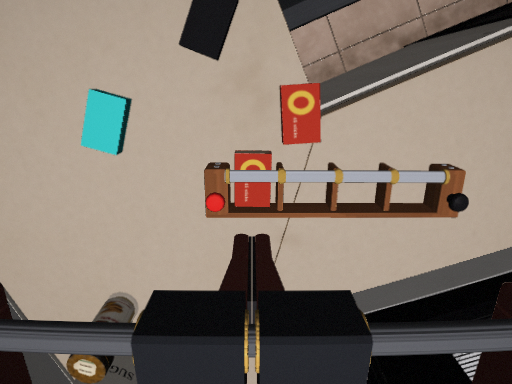

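Wrist view: red knob (215,203), black (458,202), beads (281,176), (338,176), (391,176), target box with corners about (280,85), (320,84), (321,142), (283,144). I'll cross-check with rays.

```bash
python3 - <<'E'
from h import *
w=load('w1')
for n,uv,z in (('knobs',[(215,203),(458,202)],.05),('beads',[(228,177),(281,176),(338,176),(391,176),(446,177)],.036)):
    print(n,[(Rk(p)*1e3).round(1) for p in onplane(w,uv,z)])
hsv=cv2.cvtColor(w['frame'],cv2.COLOR_BGR2HSV)
m=(((hsv[...,0]<12)|(hsv[...,0]>170))&(hsv[...,1]>150)&(hsv[...,2]>90)).astype(np.uint8)
m=cv2.morphologyEx(m,cv2.MORPH_CLOSE,np.ones((9,9)))
m[:, :270]=0;m[148:]=0
c=max(cv2.findContours(m,0,2)[0],key=cv2.contourArea)
b=cv2.boxPoints(cv2.minAreaRect(c)); print(b.round(1))
P=onplane(w,b,.017); r=np.array([Rk(p) for p in P])*1e3; print(r.round(1),r.mean(0))
print(bydepth(w,[(302,103),(300,125)])[:,2])
E
```

```text
knobs [array([   2.9, -119.3]), array([  1.9, 118.9])]
beads [array([ -19.3, -107.3]), array([-20.3, -55.3]), array([-20.4,   0.8]), array([-20.5,  53.8]), array([-19.7, 110.5])]
[[279.9  84.5]
 [319.   82.5]
 [322.1 141.7]
 [283.  143.8]]
[[-106.2  -57. ]
 [-108.3  -19.4]
 [ -51.1  -13. ]
 [ -48.9  -52.5]] [-78.6224803 -35.4612808]
[0.01702769 0.01573924]
```

All agree within about 2 mm. Now the rail.

```bash
cat > touch.py <<'E'
from h import *
for y in (-.084,-.028,.028):
    move_l(W(-.018,y,.058),.12)
    f0=state()['ft_force'][2]; z=.052
    while z>.040:
        z-=.001; move_l(W(-.018,y,z),.03)
        f=state()['ft_force'][2]-f0
        if abs(f)>4: break
    move_l(W(-.018,y+(.006 if y<0 else -.006),z),.03)   # run along the stretch
    hold(.15); s=state()
    print(y,z,s['ee_pos'],s['ft_force']-[0,0,f0],s['time'])
    move_l(W(-.018,y,.058),.1)
move_l(W(-.018,.0,.14),.15)
E
python3 touch.py
```

```text
-0.084 0.04699999999999999 [ 0.36906953 -0.29223628  0.04800711] [-1.06486493 -2.34491908  5.54803199] 9.475
-0.028 0.04699999999999999 [ 0.3912312  -0.24080328  0.04797347] [-1.73752401 -1.7356244   5.63252823] 12.25
0.028 0.04699999999999999 [ 0.40907644 -0.19966931  0.04803318] [0.19489892 2.26822166 5.25687703] 15.025
```

Contact was at TCP z=0.048, i.e. tips at 40 mm, which matches the stated rail top. Now push the box forward a little, then sideways.

```bash
cat > see.py <<'E'
from h import *
def box(f):
    b=snap('top',f); h=cv2.cvtColor(b['frame'],cv2.COLOR_BGR2HSV)
    m=(((h[...,0]<12)|(h[...,0]>170))&(h[...,1]>130)&(h[...,2]>90)).astype(np.uint8)
    m=cv2.morphologyEx(m,cv2.MORPH_CLOSE,np.ones((3,3)))
    for c in cv2.findContours(m,0,2)[0]:
        if cv2.contourArea(c)>25:
            q=cv2.boxPoints(cv2.minAreaRect(c)); r=np.array([Rk(p) for p in onplane(b,q,.017)])*1e3
            if abs(r.mean(0)).max()<150: print('box?',r.mean(0).round(1),r.round(0).tolist())
    s=state();print(s['time'],(Rk(s['ee_pos'])*1e3).round(1),s['ee_pos'][2],s['ft_force'].round(1))
E
python3 - <<'E'
from see import *
move_l(W(-.128,-.036,.10),.2); move_l(W(-.128,-.036,.012),.12)
move_l(W(-.098,-.036,.012),.05); move_l(W(-.106,-.036,.012),.1)
move_l(W(-.106,-.036,.07),.15); move_l(W(-.062,-.088,.07),.15)
box('t2')
move_l(W(-.062,-.088,.012),.12)
im=snap('wrist','w2')
print(state()['time'])
E
```

```text
19.85 [-62.8 -87.4] 0.06919885806999873 [ 0.  -0.3 -1.6]
20.5333
```

View pics/w2.png

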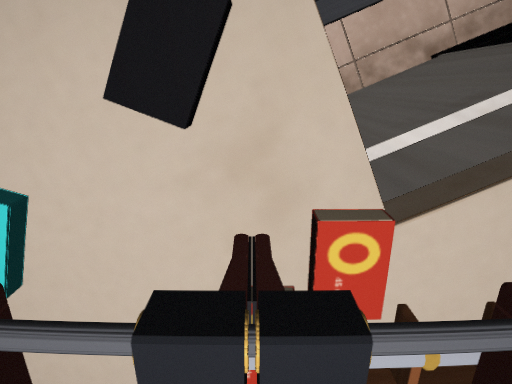

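Wrist view: the box is right of the fingers with its rear top edge from (312,221) to (391,219), aligned with the rack. Push it sideways, stop a little short, and measure.

```bash
python3 - <<'E'
from see import *
w=load('w2'); print([(Rk(p)*1e3).round(1) for p in onplane(w,[(312,221),(391,219)],.017)])
move_l(W(-.062,-.010,.012),.06)
s=state();print(s['time'],(Rk(s['ee_pos'])*1e3).round(1),s['ft_force'].round(1))
move_l(W(-.062,-.018,.012),.1)
move_l(W(-.062,-.018,.08),.15)
move_l(W(-.125,.005,.10),.15)
im=snap('wrist','w3'); box('t3')
E
```

```text
[array([-86.5, -59.3]), array([-87.4, -21.1])]
21.9833 [-62.  -10.2] [-0.  -0.9  0.2]
23.55 [-124.9    4.9] 0.0992162670335758 [ 0.1 -0.6  0.6]
```

View pics/w3.png

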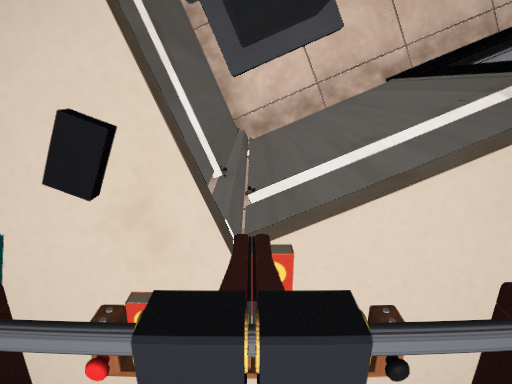

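The fingers hide most of the box (right rear corner about (293,248)). I'll use the earlier clear vantage.

```bash
cat > wbox.py <<'E'
from see import *
def wbox(f):
    move_l(W(-.06,-.084,.15),.25); move_l(W(-.018,-.084,.2),.25)
    w=snap('wrist',f); h=cv2.cvtColor(w['frame'],cv2.COLOR_BGR2HSV)
    m=(((h[...,0]<12)|(h[...,0]>170))&(h[...,1]>150)&(h[...,2]>90)).astype(np.uint8)
    m=cv2.morphologyEx(m,cv2.MORPH_CLOSE,np.ones((9,9)))
    for c in cv2.findContours(m,0,2)[0]:
        if cv2.contourArea(c)>200:
            q=cv2.boxPoints(cv2.minAreaRect(c)); r=np.array([Rk(p) for p in onplane(w,q,.017)])*1e3
            print(q.mean(0).round(),r.mean(0).round(1),r.round(0).tolist())
    print(state()['time'])
E
python3 -c "
from wbox import *
wbox('w4')"
```

```text
[333. 194.] [3.4 6.1] [[30.0, -135.0], [-22.0, -133.0], [-23.0, 141.0], [30.0, 152.0]]
[252. 163.] [-30.7 -82.6] [[-39.0, -101.0], [-39.0, -64.0], [-22.0, -64.0], [-22.0, -101.0]]
[352. 139.] [-54.4  18.3] [[-24.0, -1.0], [-88.0, -1.0], [-85.0, 37.0], [-21.0, 38.0]]
24.6417
```

View pics/w4.png

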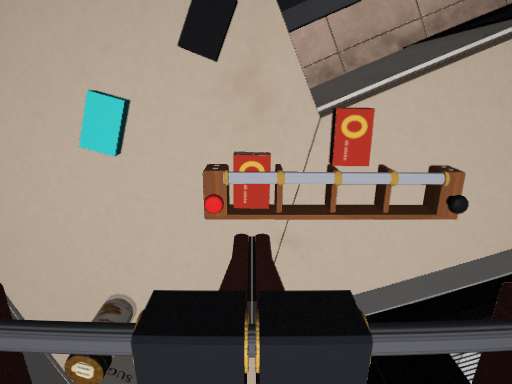

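Box is at rack (-58, 18.5), aligned and a little short of the gap's middle (28), as planned. Push about 9 mm more sideways, then in from behind until it meets the back.

```bash
python3 - <<'E'
from wbox import *
move_l(W(-.062,-.084,.1),.25); move_l(W(-.062,-.022,.06),.25); move_l(W(-.062,-.022,.012),.12)
move_l(W(-.062,-.0008,.012),.04); move_l(W(-.062,-.012,.012),.1)
move_l(W(-.062,-.012,.07),.15); move_l(W(-.112,.028,.07),.15); move_l(W(-.112,.028,.012),.12)
move_l(W(-.075,.028,.012),.05)
move_l(W(-.09,.028,.012),.1); move_l(W(-.09,.028,.1),.2)
print(state()['time'])
wbox('w5')
E
```

```text
30.6833
[334. 194.] [3.4 6.4] [[-22.0, -133.0], [-23.0, 141.0], [30.0, 152.0], [30.0, -135.0]]
[255. 163.] [-30.7 -79.2] [[-39.0, -102.0], [-39.0, -57.0], [-22.0, -57.0], [-22.0, -102.0]]
[356. 152.] [-42.7  23.9] [[-62.0, -2.0], [-63.0, 46.0], [-23.0, 50.0], [-23.0, 1.0]]
31.8
```

View pics/w5.png

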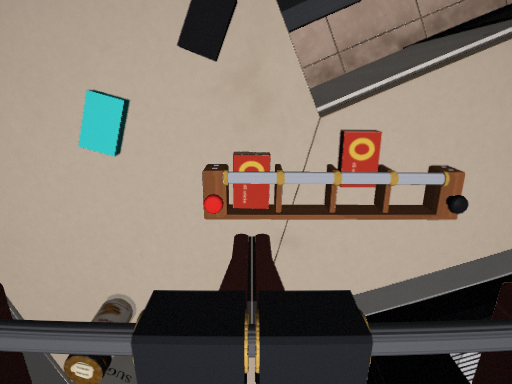

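The box has entered the third gap, straight (rear edge from (341,130) to (380,130)). Push it home until a force rise.

```bash
python3 - <<'E'
from wbox import *
move_l(W(-.060,-.04,.1),.25); move_l(W(-.10,.028,.09),.25); move_l(W(-.09,.028,.012),.12)
move_l(W(-.056,.028,.012),.05); x=-.056
f0=state()['ft_force'][:2]@X
while x<-.042:
    x+=.001; move_l(W(x,.028,.012),.03); f=state()['ft_force'][:2]@X-f0
    if abs(f)>4: break
print(x,f,Rk(state()['ee_pos']))
move_l(W(x-.02,.028,.012),.1); move_l(W(-.09,.028,.1),.2)
wbox('w6')
E
```

```text
-0.048999999999999995 -4.649466480097048 [-0.04948263  0.02802027]
[334. 194.] [3.4 6.4] [[-22.0, -133.0], [-23.0, 141.0], [30.0, 152.0], [30.0, -135.0]]
[356. 164.] [-30.5  24. ] [[-38.0, 0.0], [-38.0, 46.0], [-23.0, 48.0], [-23.0, 1.0]]
[251. 162.] [-31.1 -83.3] [[-22.0, -102.0], [-40.0, -102.0], [-40.0, -65.0], [-22.0, -65.0]]
38.3417
```

View pics/w6.png

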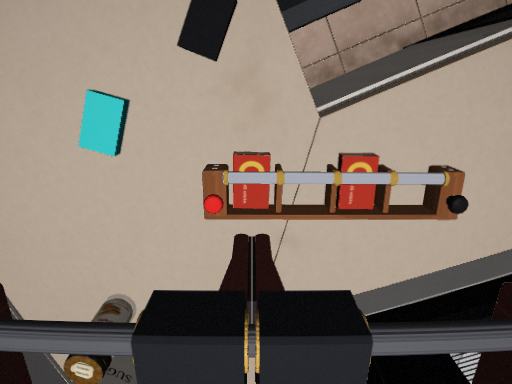

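The target box now matches the spare: rear edge at row 154, rack x about -38 mm, and it spans columns 339–378 in the third gap. The force rise confirms it met the back wall, and the arm is clear.

```bash
python3 -c "
from h import *
print(job_done())"
```

```text
the job is handed in; nothing more can be done
None
```

I touched the rail over gaps one, two and three from the red knob in order, without touching the fourth. I then pushed the match box flat into the third gap until it met the back, and handed the job in at about 38 s with the arm clear; no verdict was returned.

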